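Canister set back on its graded stand

ROBOT

A 7-joint arm with a two-finger parallel gripper is mounted at the origin on a cart in front of the work surface, level with it; the furniture and walls round the work are solid. World frame = base frame: x ahead of the robot, y to its left, z up, the work surface at z = 0. Lengths are in m, angles in rad, forces in N, time in s.
With the tool pointing down it reaches from about 0.425 to 0.875 m from the base axis. Payload 4.7 kg.
Tool frame: the origin (TCP) lies at the very end of the fingers, on their centre line; the grasp point (between the pads) lies hold_point_z behind it (hold_point_z is the distance from the TCP to the grasp point, in m); z points along the fingers, y is the line along which they close (so a half turn about z gives the same grasp; the last joint's range is limited). The gripper opens to 87 mm and grips with 3 to 60 N. Pads are 19 mm wide; open, the fingers measure 117 mm over their backs; the gripper's body (75 mm by 190 mm) begins 51 mm behind the grasp point.
Start: joints at [1.286, 0.321, -0.07, 1.45, 0.023, 1.371, -0.057], TCP at [0.191, -0.621, 0.197] pointing down, gripper open.
Joint ranges: [-2.86, 2.86], [-0.3, 2.09], [-1.38, 1.24], [0.06, 2.45], [-1.56, 4.7], [0.09, 2.05], [-2.69, 2.69]. Speed limits (rad/s): [2.57, 2.57, 3.14, 3.14, 3.14, 3.14, 3.14].

INTERFACE

Orientations are given as a unit quaternion [x, y, z, w].
In Python, from cell import * gives the robot as it stands. The module is installed in compiled form; this text tells all that it offers.
- The arm moves only by the tool apply_moves, never from a script. Its argument "targets" is a list that holds one entry, the list of rows, each a list of 5 numbers: the shift along the tool's x, y, z in mm, then the turn about the tool's z in units of 5 degrees (1.0 is 5 degrees), then the finger opening in mm, from 0 to 87. A call has 1 to 5 rows; each row is the pose to reach, as a shift and turn from the pose commanded when the call began, along the tool's axes at that moment; what a row does not reach only later rows make up. A row lasts 1/10 s, in which the tool goes at most 50 mm and 8.59 degrees, less where a joint would pass 70% of its speed; a pose out of reach is approached as far as the arm can. A call with a gripper value outside its range is refused whole. The fingers move at their own pace and stop on an object; "force" is the grip in N (left out, the last holds). Time passes only in rows, so rows that repeat a pose let the fingers close. It gives the time, the measured TCP pose, the force, the opening and the grip force at its end, in the units of the state.
- get_obs(): the state, without advancing time (a new reading comes with each control period).
- grab_frame(name): name is "scene" or "side" or "wrist"; returns the picture (384x512x3 uint8, red, green, blue); there is no depth.
- calibration(name): a dict with "camera_matrix" (3x3 intrinsics, pixels), "D" ([k1, k2, p1, p2, k3] as OpenCV has them; the pictures are not rectified), "world_to_cam" (4x4, takes a point from world to camera coordinates). Camera axes: x right, y down, z forward; pixel columns grow to the right and rows downward; lengths in m; the calibration is good to about 2 mm. A picture is of the moment at which its call begins: read the wrist's pose just before it. calibration takes no time and is no camera call; for the wrist camera it gives the pose at the moment of the call.
- hand_in(): hands the job in; it is judged then, once.
The state is a dict: "clock": time; "joints": joint angles; "dq": joint speeds; "effort": joint torques, N m; "tool_pos": TCP position; "tcp_rot": TCP orientation; "force": force on the tool from outside, world axes, zero at the start; "ft_torque": the same for the moment, N m; "width": finger opening in m; "gripper_force": force on a finger pad.
Only numpy, scipy, OpenCV 4.12 (cv2) and the standard library are available. Lean on these libraries where they do the work, as an engineer would, in place of code of your own. Each camera call takes 0.05 s, during which the arm holds its last target. There are 200 camera calls.

TASK

Put the four white canisters back on their wooden stand in order of size, the largest in the large recess down to the smallest in the small one, each upright and fully seated in the recess that fits it. Set each one down gently without dropping it or tipping any over, and leave the spice jar, the garlic and the lime where they are.

Things in the scene. Friction and masses are not known exactly. Their poses are not given: they have to be found in the camera images.
- stand: Pale wooden board 302x104x22 mm, fixed, four round recesses in a row. Origin: centre of its underside, z up, x along the row from the large end to the small. Recess centres at x = -101.5, -16.5, +56.5, +118.5 mm, y = 0; diameters 83, 71, 59, 49; 10 mm deep, flat floor 12 mm and board top 22 mm above the worktop. Wall cabinets overhang beyond x = 0.62 m, 0.6 m up (0.47 over the sink).
- canister_xl: The largest of four alike canisters: white glazed round body, wooden lid and knob; upright, loose, about 420 g. Diameter 76 mm, 74 mm high to the flat lid; on its centre a round knob 26 mm higher (24 mm across, 16 mm neck in the lowest 9 mm). The lid is fast: lift by the knob. The foot narrows by 6 mm in radius over the lowest 9 mm. Origin: centre of the underside, z up.
- canister_l: The second largest of four alike canisters: white glazed round body, wooden lid and knob; upright, loose, about 300 g. Diameter 64 mm, 64 mm high to the flat lid; on its centre a round knob 26 mm higher (24 mm across, 16 mm neck in the lowest 9 mm). The lid is fast: lift by the knob. The foot narrows by 6 mm in radius over the lowest 9 mm. Origin: centre of the underside, z up.
- canister_m: The third largest of four alike canisters: white glazed round body, wooden lid and knob; upright, loose, about 200 g. Diameter 52 mm, 54 mm high to the flat lid; on its centre a round knob 26 mm higher (24 mm across, 16 mm neck in the lowest 9 mm). The lid is fast: lift by the knob. The foot narrows by 6 mm in radius over the lowest 9 mm. Origin: centre of the underside, z up.
- canister_s: The smallest of four alike canisters: white glazed round body, wooden lid and knob; upright, loose, about 120 g. Diameter 42 mm, 46 mm high to the flat lid; on its centre a round knob 26 mm higher (24 mm across, 16 mm neck in the lowest 9 mm). The lid is fast: lift by the knob. The foot narrows by 6 mm in radius over the lowest 9 mm. Origin: centre of the underside, z up.
- spice_jar: Bystander: small glass spice jar with a dark cap and blue label, 44 mm diameter, 105 mm high, loose. Origin: centre of its underside.
- garlic: Bystander: white garlic bulb, 50 x 50 x 56 mm, loose. Origin: centre of its underside.
- lime: Bystander: green lime, 44 x 49 x 41 mm, loose. Origin: centre of its underside.

How it is judged:
By the outcome, as a careful person would: the job done as asked, in the order asked, and still so for the second after the job is handed in, with the robot touching nothing.
It also fails if it takes over 106 s, if anything falls off the work surface, if the arm or the gripper's body presses on something with over 40 N, if the wrist force passes 120 N, or if a joint passes its speed limit or range.

## Working session

There is one attempt and no reset: what is moved stays moved. The work goes in short steps, Python scripts to look and compute and a tool call to move; the robot and the scene stay as the last step left them, time stands still between calls to the robot, and variables do not carry over. Pictures are saved under pics/ and viewed, at most 14 in all, crops included, and the job is handed in when it is done.

Besides the shell and the picture viewer there is one more tool, called after "Request:" as a command line: name --argument value ..., lists and objects as JSON in quotes. apply_moves: Moves the arm, as the interface text tells. Its arguments: {"type":"object","properties":{"targets":{"type":"array"},"force":{"type":"number"}},"required":["targets"]}

```bash
mkdir -p pics
python3 - <<'E'
from cell import *
import cv2
print(get_obs())
for n in ("scene","side"):
    f=grab_frame(n); cv2.imwrite(f"pics/{n}0.png",cv2.resize(f[:,:,::-1],(800,600),interpolation=cv2.INTER_CUBIC))
    c=calibration(n);print(n,c)
E
```

```text
{'clock': 0.0, 'joints': array([ 1.2861278 ,  0.32183289, -0.07010677,  1.45168536,  0.02262742,
        1.37076181, -0.05689961]), 'dq': array([ 1.26792934e-03,  1.82015483e-03, -3.48196713e-04,  9.90331573e-04,
        1.36419047e-03, -1.73368520e-06, -7.59149781e-04]), 'effort': array([ 5.80588294e-04, -4.91288424e+01, -4.03676005e-01, -3.12530673e+01,
       -6.37987931e-02,  4.37390408e-02,  1.95732950e-04]), 'tool_pos': array([ 0.19110141, -0.62064977,  0.1956501 ]), 'tcp_rot': array([ 9.88858174e-01,  1.48857685e-01, -1.98867190e-04, -9.28882976e-04]), 'force': array([ 0.94880775,  0.4384851 , -1.12333264]), 'ft_torque': array([ 0.02742346,  0.0233586 , -0.05532961]), 'gripper_force': 0.0, 'width': 0.08683085321877056}
scene {'camera_matrix': array([[369.24161449,   0.        , 258.13739682],
       [  0.        , 369.24161449, 192.09813048],
       [  0.        ,   0.        ,   1.        ]]), 'D': array([-0.10059946,  0.        ,  0.        ,  0.        ,  0.        ]), 'world_to_cam': array([[ 0.55018986, -0.83480432, -0.01982059, -0.31818323],
       [-0.52767944, -0.32918258, -0.78306656,  0.27508785],
       [ 0.64718276,  0.4412942 , -0.621622  ,  0.58803901],
       [ 0.        ,  0.        ,  0.        ,  1.        ]])}
side {'camera_matrix': array([[403.70288997,   0.        , 253.46680867],
       [  0.        , 403.70288997, 192.02778212],
       [  0.        ,   0.        ,   1.        ]]), 'D': array([-0.14045629,  0.        ,  0.        ,  0.        ,  0.        ]), 'world_to_cam': array([[ 0.99939078, -0.02547139, -0.02385947, -0.5020652 ],
       [-0.03407899, -0.56472213, -0.82457719,  0.0268739 ],
       [ 0.00752915,  0.82488795, -0.56524613,  1.16421184],
       [ 0.        ,  0.        ,  0.        ,  1.        ]])}
```

View pics/scene0.png

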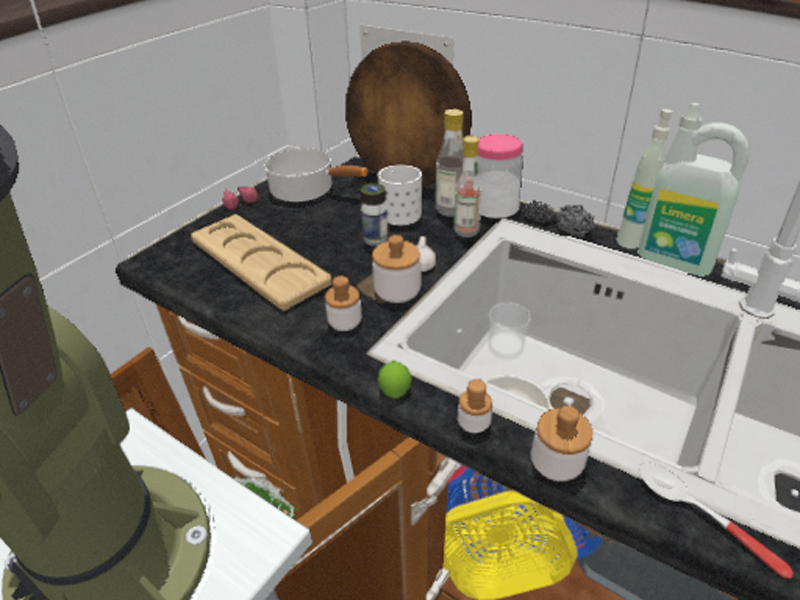

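View pics/side0.png

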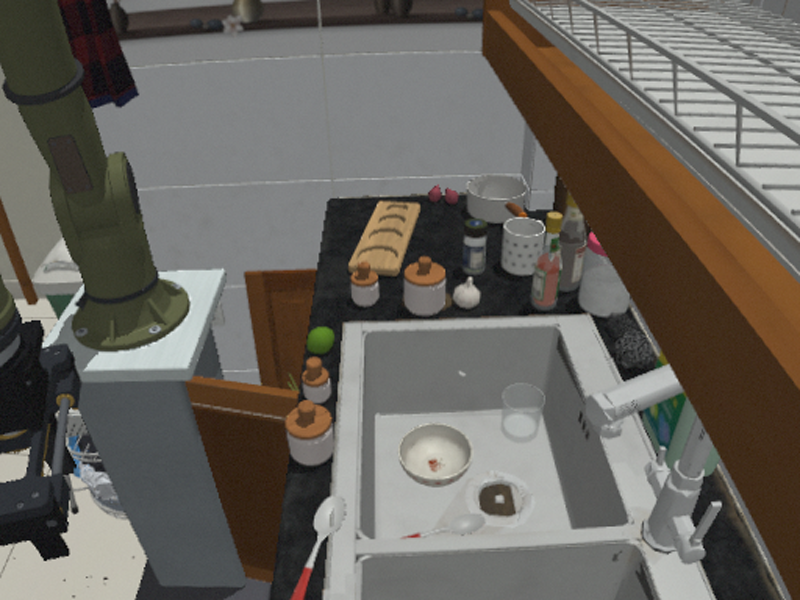

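Scene picture: the stand is at (260,260), XL at (396,243), a smaller canister at (342,285), the smallest probably at (477,388), and L at (568,415). The bystanders are the jar (374,215), garlic (425,255) and lime (395,380). I'll enlarge both views to read exact pixels.

```bash
cat > h.py <<'E'
from cell import *
import cv2, numpy as np
def crop(f,x0,y0,x1,y1,s,name):
    im=cv2.resize(f[y0:y1,x0:x1,::-1],None,fx=s,fy=s,interpolation=cv2.INTER_CUBIC)
    for x in range(-(-x0//20)*20,x1,20):
        X=int((x-x0)*s); cv2.line(im,(X,0),(X,6),(0,0,255),1); cv2.putText(im,str(x),(X-10,18),0,.4,(0,255,255),1)
    for y in range(-(-y0//20)*20,y1,20):
        Y=int((y-y0)*s); cv2.line(im,(0,Y),(6,Y),(0,0,255),1); cv2.putText(im,str(y),(8,Y+4),0,.4,(0,255,255),1)
    cv2.imwrite("pics/"+name,im)
def ray(c,uv):
    p=cv2.undistortPoints(np.array([[uv]],float),c["camera_matrix"],c["D"])[0,0]
    T=c["world_to_cam"];R=T[:3,:3];return -R.T@T[:3,3],R.T@np.r_[p,1]
def atz(c,uv,z):
    o,d=ray(c,uv);return o+d*(z-o[2])/d[2]
def proj(c,P):
    T=c["world_to_cam"];r=cv2.Rodrigues(T[:3,:3])[0]
    return cv2.projectPoints(np.array(P,float).reshape(-1,1,3),r,T[:3,3].copy(),c["camera_matrix"],c["D"])[0][:,0]
def tri(*cu):
    A=np.zeros((3,3));b=np.zeros(3);ds=[]
    for c,uv in cu:
        o,d=ray(c,uv);d/=np.linalg.norm(d);M=np.eye(3)-np.outer(d,d);A+=M;b+=M@o;ds.append((o,M))
    X=np.linalg.solve(A,b);return X,[np.linalg.norm(M@(X-o))*1e3 for o,M in ds]
E
python3 - <<'E'
from h import *
crop(grab_frame("scene"),116,132,386,312,2.9,"sc1.png")
crop(grab_frame("side"),180,120,312,300,3.3,"sd1.png")
E
```

```text
(no output)
```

View pics/sc1.png

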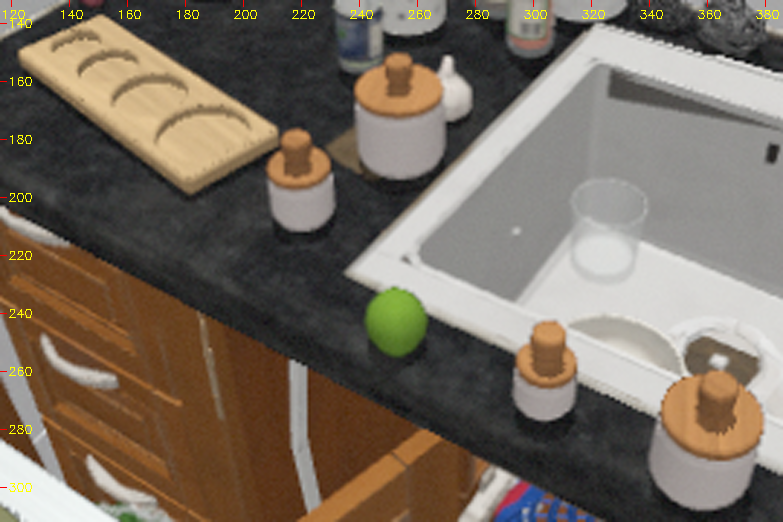

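View pics/sd1.png

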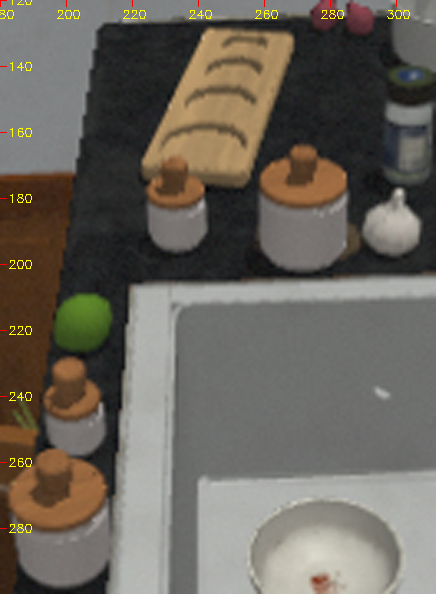

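Run:
```python
from h import *
C=calibration("scene");D=calibration("side")
s=lambda x,y:((x+.5)/2.9-.5+116,(y+.5)/2.9-.5+132)
d=lambda x,y:((x+.5)/3.3-.5+180,(y+.5)/3.3-.5+120)
K={"M":((297,135),(174,162),.08),"XL":((399,60),(303,152),.1),"S":((548,330),(69,367),.072),"L":((720,380),(54,459),.09)}
for k,(a,b,z) in K.items():
    print(k,*[np.round(v,4) for v in tri((C,s(*a)),(D,d(*b)))],atz(C,s(*a),z).round(4)[:2],atz(D,d(*b),z).round(4)[:2])
for n,a,b in (("far",(102,14),(293,33)),("farL",(20,52),(207,29)),("nearL",(192,187),(143,162)),("nearR",(278,128),(248,175))):
    print(n,atz(C,s(*a),.022).round(4)[:2],atz(D,d(*b),.022).round(4)[:2])
```

```text
M [0.4456 0.0188 0.082 ] [0.9512 0.9512] [0.4488 0.0218] [0.4452 0.0204]
XL [ 0.5542 -0.0044  0.1007] [0.2935 0.2935] [ 0.5555 -0.0034] [ 0.5542 -0.0038]
S [ 0.3757 -0.2385  0.0718] [0.2595 0.2595] [ 0.3758 -0.2383] [ 0.3757 -0.2391]
L [ 0.3772 -0.3506  0.0906] [0.2567 0.2567] [ 0.3781 -0.3503] [ 0.377  -0.3503]
far [0.5694 0.3853] [0.5677 0.3861]
farL [0.4722 0.4018] [0.4721 0.4036]
nearL [0.405  0.1045] [0.4111 0.1188]
nearR [0.5078 0.0962] [0.5092 0.0891]
```

Run:
```python
import cell;from h import *
print([n for n in dir(cell) if n[0]!='_'], getattr(cell,'hold_point_z',None))
C=calibration("scene")
for n,p in dict(bottleR=(467,236),bottleL=(449,215),jar=(374,242),mug=(403,222),garlic=(425,270),lime=(395,396),pinkjar=(500,215)).items():print(n,atz(C,(p[0]/1.5625,p[1]/1.5625),0)[:2].round(3))
o=get_obs();T=calibration("wrist")["world_to_cam"];R=T[:3,:3];print("wristcam",-R.T@T[:3,3],R[2],calibration("wrist")["camera_matrix"][0,0])
```

```text
['MotionError', 'calibration', 'get_obs', 'grab_frame', 'hand_in', 'hold_point_z'] 0.0187
bottleR [ 0.761 -0.022]
bottleL [0.811 0.045]
jar [0.653 0.114]
mug [0.741 0.108]
garlic [ 0.627 -0.012]
lime [ 0.361 -0.13 ]
pinkjar [ 0.864 -0.04 ]
wristcam [ 0.26872852 -0.5977845   0.38453665] [-0.28016755 -0.08596805 -0.95609395] 275.3529300619354
```

```bash
cat >> h.py <<'E'
def plan(target,th=None,v=45):
    o=get_obs();x,y,z,w=o["tool_pos"].tolist()+[0];from scipy.spatial.transform import Rotation as Q
    X=Q.from_quat(o["tcp_rot"]).as_matrix()[:,0];t0=np.degrees(np.arctan2(X[1],X[0]));th=t0 if th is None else th
    d=np.array(target)-o["tool_pos"];n=int(np.ceil(max(np.linalg.norm(d)*1e3/v,abs(th-t0)/7.5,1)))
    print("t",round(o["clock"],2),"at",o["tool_pos"].round(4),"th",round(t0,1),"rows",n)
    k=0
    while k<n:
        m=min(5,n-k);a=np.radians(t0+(th-t0)*k/n);e=d*m/n*1e3;c,s=np.cos(a),np.sin(a)
        print(m,"rows -> x %.1f y %.1f z %.1f turn %.2f"%(c*e[0]+s*e[1],s*e[0]-c*e[1],-e[2],-(th-t0)*m/n/5));k+=m
E
python3 -c "
from h import *
plan([.554,-.004,.2],77.9,48)"
```

```text
t 0.2 at [ 0.1912 -0.6209  0.1961] th 17.1 rows 15
5 rows -> x 176.1 y -160.9 z -1.3 turn -4.05
5 rows -> x 220.9 y -90.0 z -1.3 turn -4.05
5 rows -> x 238.4 y -7.9 z -1.3 turn -4.05
```

Request:
apply_moves --targets '[[[35,-32,0,-0.8,87],[70,-64,0,-1.6,87],[106,-97,0,-2.4,70],[141,-129,0,-3.2,60],[176,-161,0,-4,50]]]' --force 25

```text
clock: 0.7
tool_pos: [0.3128, -0.4137, 0.1967]
tcp_rot: [0.948, 0.32, -0.0, 0.0]
force: [0.4, 0.1, 0.4]
width: 0.0708
gripper_force: 0.0
```

Request:
apply_moves --targets '[[[44,-18,0,-0.8,50],[88,-36,0,-1.6,50],[132,-54,0,-2.4,50],[177,-72,0,-3.2,50],[221,-90,0,-4,50]]]'

```text
clock: 1.2
tool_pos: [0.4347, -0.2086, 0.1969]
tcp_rot: [0.878, 0.479, -0.0, 0.0]
force: [0.0, -1.0, -0.4]
width: 0.05
gripper_force: 0.0
```

Request:
apply_moves --targets '[[[48,-2,0,-0.8,50],[95,-3,0,-1.6,50],[143,-5,0,-2.4,50],[190,-6,0,-3.2,50],[235,-8,0,-4,50]]]'

```text
clock: 1.7
tool_pos: [0.5556, -0.007, 0.1969]
tcp_rot: [0.781, 0.624, 0.0, 0.0]
force: [1.3, -0.5, 0.4]
width: 0.0502
gripper_force: 0.0
```

Run:
```python
from h import *
plan([.554,-.004,.2],77.9,48)
f=grab_frame("wrist");C=calibration("wrist");np.savez("w1.npz",f=f,**C)
crop(f,0,0,512,384,1.56,"w1.png")
print(np.round(get_obs()["joints"],2),proj(C,[[.554,-.004,.1],[.489,.247,.022]]))
```

```text
t 1.7 at [ 0.5556 -0.007   0.1969] th 77.3 rows 1
1 rows -> x 2.6 y -2.2 z -3.1 turn -0.12
[ 0.6   0.18 -0.72  1.67  0.12  1.34 -0.35] [[254.44344168 194.29569002]
 [149.08624105 -28.14937318]]
```

View pics/w1.png

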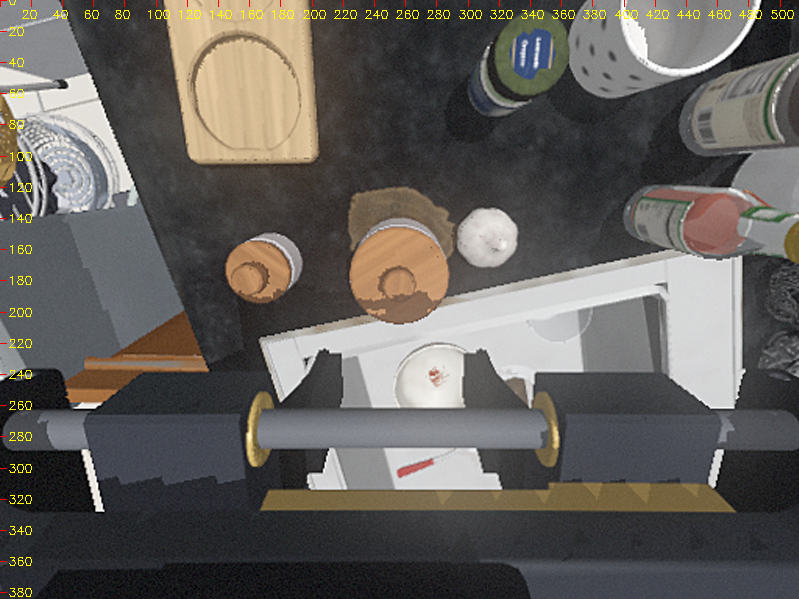

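XL's knob is at about (255,180) in native wrist pixels and the stand's recess at (157,55). The arm was likely still settling, so I'm repeating the picture at rest.

Request:
apply_moves --targets '[[[0,0,0,0,50],[0,0,0,0,50]]]'

```text
clock: 1.95
tool_pos: [0.5545, -0.0092, 0.1963]
tcp_rot: [0.782, 0.623, -0.001, -0.0]
force: [0.2, -1.2, 0.1]
width: 0.0502
gripper_force: 0.0
```

Run:
```python
from h import *
plan([.554,-.004,.2],77.9,48)
W=np.load("w1.npz");C=calibration("wrist");f=grab_frame("wrist")
T=C["world_to_cam"];print(W["world_to_cam"][:3,3]-T[:3,3],np.abs(W["f"].astype(int)-f).mean())
np.savez("w2.npz",f=f,**C)
for z in(.1,):print(atz(C,(255,180),z),atz(C,(157,173.5),.08) , proj(C,[get_obs()["tool_pos"]]))
for u in((188,162),(317,160)):print(atz(C,(u[0]/1.56,u[1]/1.56),.022))
crop(f,90,0,345,215,3.1,"w2.png")
```

```text
t 1.95 at [ 0.5545 -0.0092  0.1963] th 77.1 rows 1
1 rows -> x 5.0 y -1.7 z -3.7 turn -0.16
[-0.00339533  0.00596793 -0.00018872] 8.116509331597221
[ 0.55401707 -0.00077875  0.1       ] [0.44637855 0.02628543 0.08      ] [[256.96052486 223.91698153]]
[0.40733565 0.1125787  0.022     ]
[0.50813585 0.09150735 0.022     ]
```

View pics/w2.png

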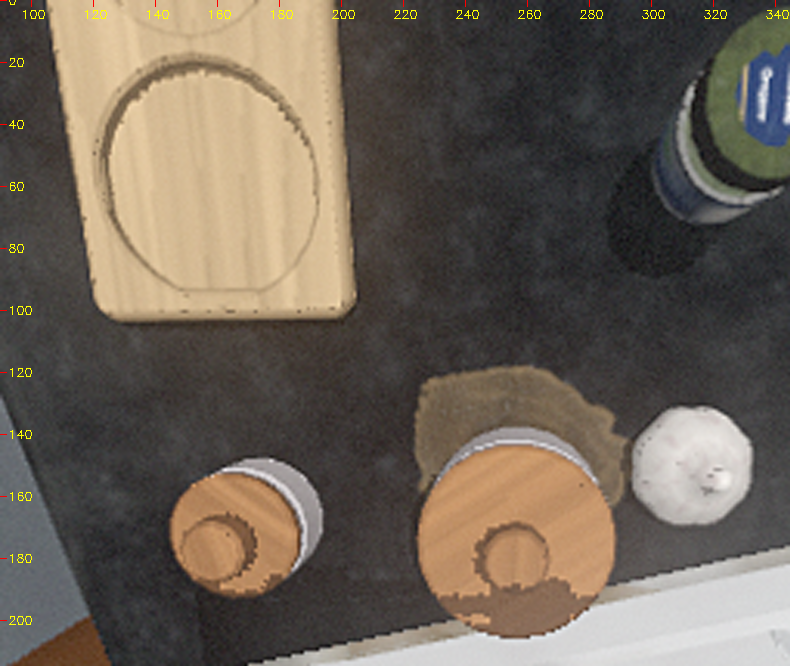

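At rest, XL's knob is at native (256.1,179.7), M's knob at (158.4,177.1), and the large recess rim is centred near (156,55.5).

Run:
```python
from h import *
C=dict(np.load("w2.npz"));s=lambda x,y:((x+.5)/3.1-.5+90,(y+.5)/3.1-.5)
print("XL",atz(C,s(516,558),.1),"M",atz(C,s(213,550),.08))
P=[atz(C,s(*u),.022)[:2]*1e3 for u in((94,150),(190,53),(319,180),(222,292),(290,90))]
(c,r)=cv2.minEnclosingCircle(np.array(P,np.float32));print("recess",c,r)
A=np.c_[2*np.array(P),np.ones(len(P))];q=np.linalg.lstsq(A,(np.array(P)**2).sum(1),rcond=None)[0];print(q[:2],np.sqrt(q[2]+q[0]**2+q[1]**2))
P=[atz(C,s(*u),.022) for u in((47,0),(93,290),(357,290),(328,0))];print(np.round(P,4))
plan([.5545,-.0040,.079],77.9)
```

```text
XL [ 0.55525643 -0.00068013  0.1       ] M [0.44652635 0.02199082 0.08      ]
recess (469.81781005859375, 154.8247833251953) 43.17238998413086
[469.50233864 153.62728193] 42.3571166023712
[[0.4316 0.2202 0.022 ]
 [0.4109 0.1245 0.022 ]
 [0.5132 0.1016 0.022 ]
 [0.5306 0.1984 0.022 ]]
t 2.0 at [ 0.5544 -0.0102  0.1964] th 77.0 rows 3
3 rows -> x 6.0 y -1.3 z 117.4 turn -0.18
```

Request:
apply_moves --targets '[[[4,-1,30,0,50],[7.5,-1.5,60,0,50],[7.5,-1.5,76,0,50],[7.5,-1.5,76,0,50],[7.5,-1.5,76,0,50]]]'

```text
clock: 2.5
tool_pos: [0.5554, -0.0021, 0.1215]
tcp_rot: [0.782, 0.623, 0.0, 0.0]
force: [0.9, -0.4, 0.3]
width: 0.0499
gripper_force: 0.0
```

Run:
```python
from h import *
plan([.5547,-.0025,.077],77.9)
C=calibration("wrist");f=grab_frame("wrist")
print(np.abs(get_obs()["dq"]).max(),proj(C,[get_obs()["tool_pos"]]))
np.savez("w3.npz",f=f,**C);crop(f,180,150,340,270,4.8,"w3.png")
```

```text
t 2.5 at [ 0.5554 -0.0021  0.1215] th 77.0 rows 1
1 rows -> x -0.6 y -0.6 z 44.5 turn -0.17
0.009302169311178278 [[257.51606301 222.53461319]]
```

View pics/w3.png

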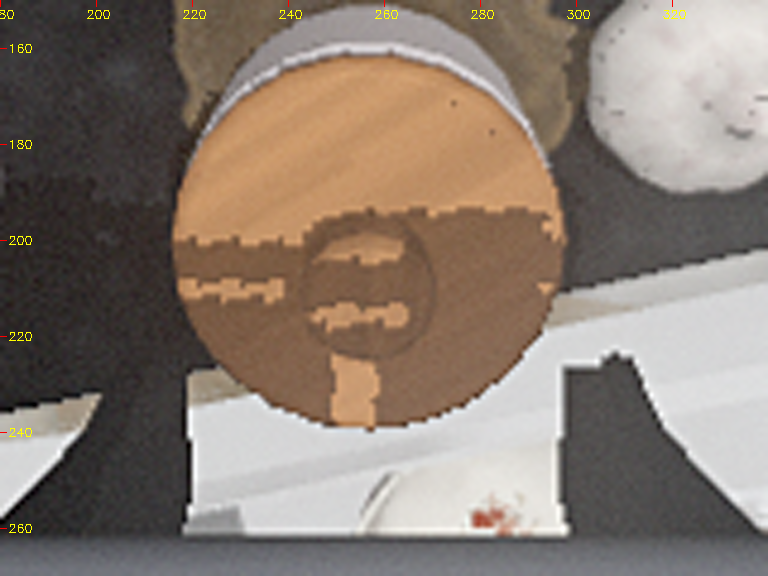

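Knob top is at native (256.6,209.5), centred between the fingers (219 to 296).

Run:
```python
from h import *
C=dict(np.load("w3.npz"));print(atz(C,(256.6,209.2),.1))
```

```text
[0.55580116 0.00057207 0.1       ]
```

Request:
apply_moves --targets '[[[0,0,20,0,50],[0,0,36,0,50],[0,0,44,0,50],[0,0,44,0,50]]]'

```text
clock: 2.95
tool_pos: [0.5542, -0.0012, 0.0757]
tcp_rot: [0.782, 0.623, -0.001, -0.001]
force: [-0.5, 0.7, 0.2]
width: 0.0501
gripper_force: 0.0
```

Request:
apply_moves --targets '[[[0,0,0,0,30],[0,0,0,0,15],[0,0,0,0,15],[0,0,0,0,15],[0,0,0,0,15]]]' --force 30

```text
clock: 3.45
tool_pos: [0.5553, -0.0011, 0.077]
tcp_rot: [0.782, 0.623, 0.0, 0.0]
force: [0.4, 0.1, -1.1]
width: 0.0193
gripper_force: 0.0
```

Request:
apply_moves --targets '[[[0,0,-8,0,15],[0,0,-25,0,15],[0,0,-45,0,15],[0,0,-65,0,15],[0,0,-65,0,15]]]'

```text
clock: 3.95
tool_pos: [0.5574, -0.0008, 0.1452]
tcp_rot: [0.782, 0.623, 0.002, 0.002]
force: [0.2, 0.5, 0.4]
width: 0.0154
gripper_force: 0.0
```

Run:
```python
from h import *
plan([.489,.06,.142],78.5)
```

```text
t 3.95 at [ 0.5574 -0.0008  0.1452] th 77.1 rows 3
3 rows -> x 44.0 y -80.2 z 3.2 turn -0.28
```

Width went to 15 mm with no grip force, so the knob was missed. I'll look before doing anything else.

Run:
```python
from h import *
a=grab_frame("scene");b=grab_frame("side");o=get_obs();print(o["tool_pos"],o["width"],o["dq"].max())
for n,f in(("scene",a),("side",b)):
    u=proj(calibration(n),[o["tool_pos"],[.5547,-.002,.1]]);print(n,u)
crop(a,200,95,330,210,3.4,"a.png");crop(b,200,95,330,210,3.4,"b.png")
cv2.imwrite("pics/ab.png",np.hstack([cv2.resize(cv2.imread("pics/"+k),(400,354)) for k in("a.png","b.png")]))
```

```text
[ 0.55533645 -0.00114415  0.14212516] 0.015324200875434383 0.025484849202853536
scene [[251.91392013 136.80463935]
 [252.58635878 152.35360927]]
side [[271.84398483 151.76772591]
 [271.61794437 165.37683671]]
```

View pics/ab.png

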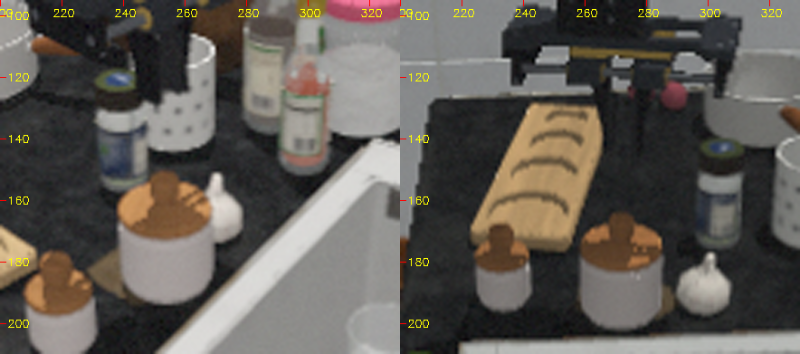

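Run:
```python
from h import *
o=get_obs();out=[]
for n in("scene","side"):
    f=grab_frame(n);c=calibration(n);u=proj(c,[o["tool_pos"]])[0];x,y=u.astype(int)
    g=cv2.resize(f[y-45:y+35,x-30:x+30,::-1],None,fx=6.6,fy=6.6,interpolation=cv2.INTER_CUBIC)
    g=np.clip(g.astype(float)*1.8+20,0,255).astype(np.uint8)
    cv2.drawMarker(g,(int((u[0]-x+30.5)*6.6),int((u[1]-y+45.5)*6.6)),(0,0,255),0,14,1);out.append(g);print(n,x,y)
cv2.imwrite("pics/tip.png",np.hstack(out))
```

```text
scene 251 136
side 271 151
```

View pics/tip.png

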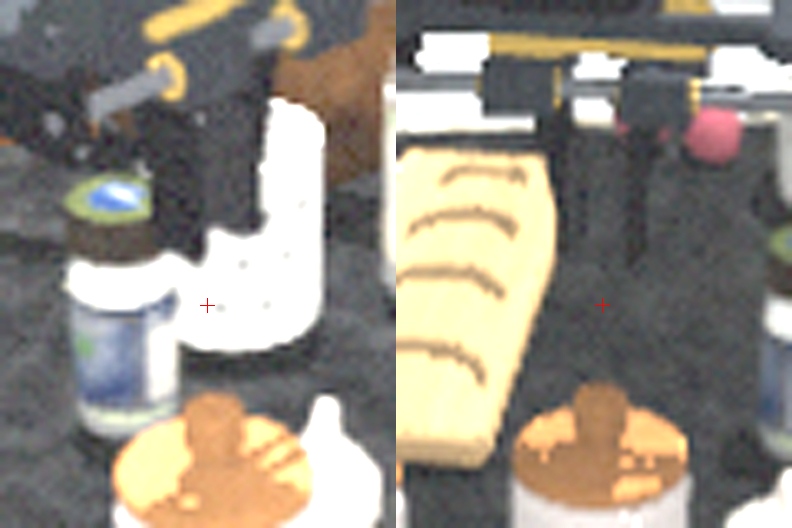

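Run:
```python
from h import *
a=(251-30+215/6.6-.5,136-45+244/6.6-.5);b=(271-30+(607-396)/6.6-.5,151-45+250/6.6-.5)
print(tri((calibration("scene"),a),(calibration("side"),b)),get_obs()["tool_pos"])
C=calibration("wrist");T=C["world_to_cam"];R=T[:3,:3];c=-R.T@T[:3,3]
print("cam rel",c-get_obs()["tool_pos"], "d",R[2])
o=get_obs()["tool_pos"]
for dz in(0,.01,.02,.03):print(dz,proj(C,[o+[0,0,dz],o+[.002,.0093,dz]]).round(1).tolist())
```

```text
(array([ 0.55655394, -0.00418785,  0.16803078]), [np.float64(0.9823685891841692), np.float64(0.9823685891841956)]) [ 0.55439443 -0.00119968  0.14083819]
cam rel [0.01891588 0.07794825 0.18845118] d [-0.06750781 -0.28536322 -0.95603898]
0 [[256.8, 222.7], [256.6, 210.6]]
0.01 [[256.7, 228.3], [256.5, 215.7]]
0.02 [[256.6, 234.4], [256.4, 221.3]]
0.03 [[256.5, 241.3], [256.3, 227.5]]
```

The fingertips are really about 23 mm above the reported tool_pos: both fixed views put them at z≈0.165 when tool_pos reads 0.141, and the wrist picture agrees. The close at 0.077 therefore happened level with the knob's top. I'll open and descend further, watching the force.

Request:
apply_moves --targets '[[[0,0,5,0,50],[0,0,25,0,50],[0,0,45,0,50],[0,0,60,0,50],[0,0,66,0,50]]]'

```text
clock: 4.65
tool_pos: [0.5534, -0.0011, 0.0733]
tcp_rot: [0.782, 0.623, -0.001, -0.001]
force: [-0.2, -0.9, 0.0]
width: 0.0459
gripper_force: 0.0
```

Request:
apply_moves --targets '[[[0,0,4,0,50],[0,0,8,0,50],[0,0,12,0,50]]]'

```text
clock: 4.95
tool_pos: [0.5557, -0.001, 0.0641]
tcp_rot: [0.782, 0.623, 0.0, 0.0]
force: [-0.3, -0.3, -0.1]
width: 0.05
gripper_force: 0.0
```

Run:
```python
from h import *
o=get_obs();print(o["clock"],o["tool_pos"],o["force"],o["width"])
a=grab_frame("scene");b=grab_frame("side")
g=np.hstack([cv2.resize(f[y-40:y+30,x-35:x+35,::-1],(400,400),interpolation=cv2.INTER_CUBIC) for f,x,y in((a,252,155),(b,272,170))])
cv2.imwrite("pics/d.png",np.clip(g.astype(float)*1.6+15,0,255).astype(np.uint8))
```

```text
4.95 [ 0.5557326  -0.00103077  0.06410724] [-0.34834439 -0.28635381 -0.08245582] 0.04996872274690807
```

View pics/d.png

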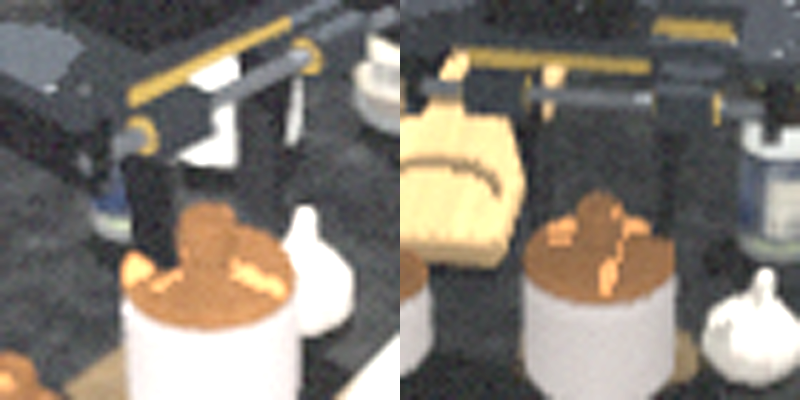

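The fingers straddle the knob just above the lid with tool_pos already at 0.064, which confirms the offset. I'm going 6 mm lower and closing.

Request:
apply_moves --targets '[[[0,0,3,0,50],[0,0,6,0,50],[0,0,6,0,50]]]'

```text
clock: 5.35
tool_pos: [0.5548, -0.0011, 0.0574]
tcp_rot: [0.782, 0.623, -0.0, -0.0]
force: [-0.9, -0.2, 0.4]
width: 0.0501
gripper_force: 0.0
```

Request:
apply_moves --targets '[[[0,0,0,0,30],[0,0,0,0,15],[0,0,0,0,15],[0,0,0,0,15],[0,0,0,0,15]]]' --force 30

```text
clock: 5.85
tool_pos: [0.5549, -0.001, 0.0577]
tcp_rot: [0.782, 0.623, -0.0, -0.0]
force: [-0.0, -0.4, 1.2]
width: 0.023
gripper_force: 30.0
```

Request:
apply_moves --targets '[[[0,0,-3,0,15],[0,0,-10,0,15],[0,0,-25,0,15],[0,0,-45,0,15],[0,0,-65,0,15]]]'

```text
clock: 6.35
tool_pos: [0.5552, -0.0009, 0.1243]
tcp_rot: [0.782, 0.623, 0.0, 0.0]
force: [0.4, -0.6, -3.6]
width: 0.0227
gripper_force: 30.0
```

Request:
apply_moves --targets '[[[0,0,0,0,15],[0,0,0,0,15],[0,0,0,0,15]]]'

```text
clock: 6.65
tool_pos: [0.5543, -0.0012, 0.1218]
tcp_rot: [0.782, 0.623, -0.001, -0.0]
force: [-0.0, -0.7, -3.7]
width: 0.0228
gripper_force: 30.0
```

Run:
```python
from h import *
o=get_obs();print(o["tool_pos"],o["force"],o["ft_torque"],o["width"])
plan([.494,.03,.122],78.5)
b=grab_frame("side");C=calibration("wrist");f=grab_frame("wrist");np.savez("w4.npz",f=f,**C)
g=np.hstack([cv2.resize(b[110:210,225:325,::-1],(400,400),interpolation=cv2.INTER_CUBIC),cv2.resize(f[140:270,190:320,::-1],(400,400),interpolation=cv2.INTER_CUBIC)])
cv2.imwrite("pics/e.png",g)
```

```text
[ 0.55425824 -0.00122693  0.12180415] [-0.04078159 -0.69833901 -3.69748534] [-0.06211312 -0.08744791  0.01379321] 0.022807576942594426
t 6.65 at [ 0.5543 -0.0012  0.1218] th 77.1 rows 2
2 rows -> x 17.0 y -65.7 z -0.2 turn -0.28
```

View pics/e.png

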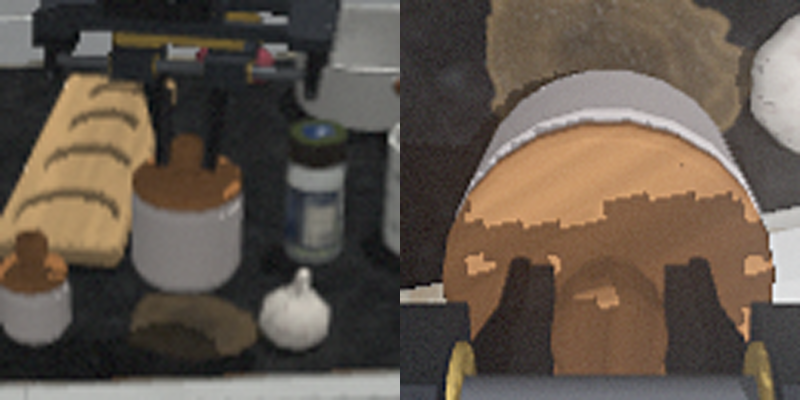

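XL hangs level and centred between the fingers. Next I'll measure its lid's offset from the TCP, move nearer the stand and measure the recess with the same camera.

Run:
```python
from h import *
C=dict(np.load("w4.npz"));t=np.array([.5543,-.0012,.122])
k=130/400
for z in(.1385,.1365):
  L,Rr,F=[atz(C,(190+(x-400)*k,140+y*k),z) for x,y in((443,258),(773,258),(610,124))]
  print(F-t, (F-t)[:2]-38e-3*np.array([.223,.975]),np.linalg.norm(L-Rr))
plan([.480,.10,.135],78.5)
```

```text
[0.00902394 0.03544739 0.0165    ] [ 0.00054994 -0.00160261] 0.07224037765907373
[0.00890916 0.03495212 0.0145    ] [ 0.00043516 -0.00209788] 0.0730827209579249
t 6.75 at [ 0.5542 -0.0011  0.1216] th 77.1 rows 3
3 rows -> x 82.0 y -94.9 z -13.4 turn -0.28
```

Request:
apply_moves --targets '[[[15,-18,-10,0,15],[45,-52,-20,-0.1,15],[72,-83,-20,-0.2,15],[82,-95,-20,-0.3,15],[82,-95,-20,-0.3,15]]]'

```text
clock: 7.25
tool_pos: [0.4789, 0.1026, 0.1423]
tcp_rot: [0.772, 0.636, -0.001, -0.0]
force: [0.1, -0.2, -3.6]
width: 0.0229
gripper_force: 30.0
```

Request:
apply_moves --targets '[[[0,0,0,0,15],[0,0,0,0,15]]]'

```text
clock: 7.45
tool_pos: [0.4814, 0.0985, 0.1424]
tcp_rot: [0.774, 0.633, -0.0, -0.0]
force: [-0.3, -0.7, -3.5]
width: 0.0228
gripper_force: 30.0
```

Run:
```python
from h import *
o=get_obs();print(o["tool_pos"],o["force"],o["width"],np.abs(o["dq"]).max())
C=calibration("wrist");f=grab_frame("wrist");np.savez("w5.npz",f=f,**C)
print(proj(C,[[.469,.15,.022],[.489,.247,.022],[.514,.363,.022]]))
crop(f,90,0,410,230,2.5,"w5.png")
```

```text
[0.48137324 0.09848526 0.14237738] [-0.27505449 -0.70214589 -3.543594  ] 0.02278669936650059 0.0056432516403125575
[[ 236.99976697  139.62071578]
 [ 234.99266085   38.48888608]
 [ 232.92082136 -119.49984871]]
```

View pics/w5.png

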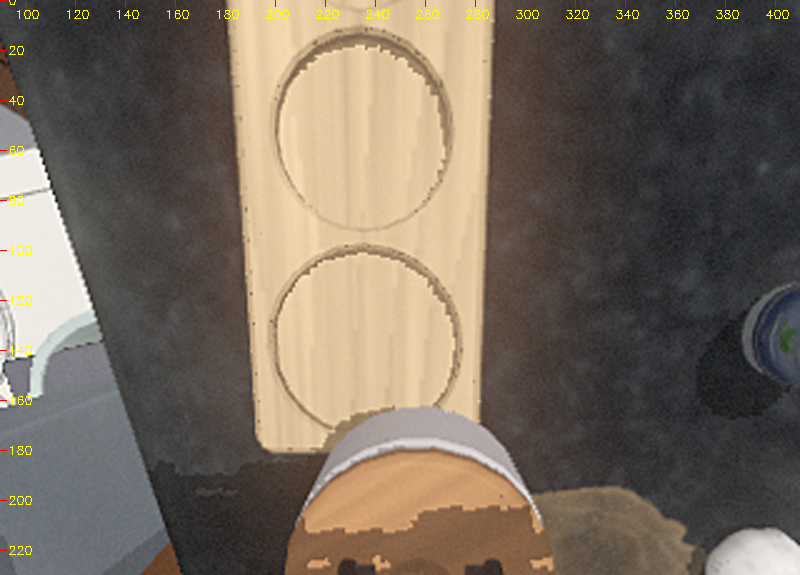

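Large recess rim: left (269,345), right (462,345), top (366,244). Second rim: left 273, right 452, top 27, bottom 230 (crop pixels).

Run:
```python
from h import *
from scipy.optimize import least_squares as ls
C=dict(np.load("w5.npz"));s=lambda x,y:((x+.5)/2.5-.5+90,(y+.5)/2.5-.5)
g=lambda P:np.array([atz(C,s(*p),.022)[:2]*1e3 for p in P])
A=g([(269,345),(462,345),(366,244),(320,428)]);B=g([(273,130),(452,130),(362,27),(362,230)])
E1=g([(230,0),(256,430)]);E2=g([(494,0),(482,400)]);E0=g([(300,452)])
def res(p,full=False):
    x,y,a=p;u=np.array([np.cos(a),np.sin(a)]);n=np.array([-u[1],u[0]]);c=np.array([x,y])
    return np.r_[np.linalg.norm(A-(c-101.5*u),axis=1)-41.5,np.linalg.norm(B-(c-16.5*u),axis=1)-35.5,(E1-c)@n-52,(E2-c)@n+52,(E0-c)@u+151]
r=ls(res,[489,247,1.37]);x,y,a=r.x;print(r.x,np.degrees(a),res(r.x).round(1))
for d in(-101.5,-16.5,56.5,118.5):print(x+d*np.cos(a),y+d*np.sin(a))
plan([(x-101.5*np.cos(a))/1e3,(y-101.5*np.sin(a))/1e3+.002,.14],78.5)
```

```text
[489.66564084 251.0136656    1.35991742] 77.91752843011818 [ 1.3  0.8  1.   1.4  0.9  0.3  0.8  1.5 -1.7 -1.2  1.2 -0.1  1. ]
468.4197196020457 151.762162686387
486.2118703895096 234.87918483201096
501.4921881246257 306.2620391453115
514.4699922284229 366.888572945649
t 7.5 at [0.4814 0.0986 0.1424] th 78.5 rows 2
2 rows -> x 51.5 y -23.7 z 2.4 turn -0.00
```

Request:
apply_moves --targets '[[[20,-9,0,0,15],[40,-19,10,0,15],[50.5,-24,30,0,15],[50.5,-24,40,0,15],[50.5,-24,40,0,15]]]'

```text
clock: 8.0
tool_pos: [0.4663, 0.1527, 0.101]
tcp_rot: [0.774, 0.633, -0.002, -0.001]
force: [0.4, -0.2, -3.7]
width: 0.023
gripper_force: 30.0
```

Request:
apply_moves --targets '[[[0,0,0,0,15],[0,0,0,0,15],[0,0,0,0,15]]]'

```text
clock: 8.3
tool_pos: [0.4681, 0.1537, 0.1034]
tcp_rot: [0.774, 0.633, 0.0, 0.0]
force: [0.7, 0.3, -3.6]
width: 0.0232
gripper_force: 30.0
```

Run:
```python
from h import *
plan([.468,.153,.071],78.2)
a=grab_frame("scene");b=grab_frame("side")
g=np.hstack([cv2.resize(b[110:210,205:305,::-1],(400,400),interpolation=cv2.INTER_CUBIC),cv2.resize(a[110:210,130:230,::-1],(400,400),interpolation=cv2.INTER_CUBIC)])
cv2.imwrite("pics/f.png",g)
```

```text
t 8.3 at [0.4681 0.1537 0.1034] th 78.5 rows 1
1 rows -> x -0.7 y 0.1 z 32.4 turn 0.07
```

Request:
apply_moves --targets '[[[-0.5,0,10,0,15],[-0.5,0,18,0,15],[-0.5,0,22,0,15],[-0.5,0,25,0,15],[-0.5,0,27,0,15]]]'

```text
clock: 8.9
tool_pos: [0.4669, 0.1538, 0.0752]
tcp_rot: [0.774, 0.634, -0.0, -0.0]
force: [0.3, 0.1, -3.2]
width: 0.0226
gripper_force: 30.0
```

Request:
apply_moves --targets '[[[0,0,2,0,15],[0,0,4,0,15],[0,0,5,0,15],[0,0,6,0,15]]]'

```text
clock: 9.3
tool_pos: [0.4672, 0.1538, 0.0698]
tcp_rot: [0.774, 0.633, -0.0, 0.0]
force: [-2.8, -0.8, 3.0]
width: 0.0228
gripper_force: 30.0
```

Contact came at z=0.0698, exactly the seated height expected. Releasing.

Request:
apply_moves --targets '[[[0,0,0,0,24],[0,0,0,0,30],[0,0,0,0,40],[0,0,0,0,45],[0,0,0,0,45]]]'

```text
clock: 9.8
tool_pos: [0.4674, 0.1539, 0.07]
tcp_rot: [0.774, 0.634, 0.0, 0.0]
force: [0.8, -0.9, 0.1]
width: 0.0425
gripper_force: 0.0
```

Request:
apply_moves --targets '[[[0,0,-10,0,45],[0,0,-30,0,45],[0,0,-60,0,45],[0,0,-90,0,45],[0,0,-90,0,45]]]'

```text
clock: 10.3
tool_pos: [0.4701, 0.155, 0.1645]
tcp_rot: [0.774, 0.634, 0.003, 0.002]
force: [0.0, 1.2, -0.1]
width: 0.0445
gripper_force: 0.0
```

Run:
```python
from h import *
print(get_obs()["force"]);plan([.40,-.345,.165],78,48)
```

```text
[ 0.01881479  1.24067077 -0.09305293]
t 10.3 at [0.4701 0.155  0.1645] th 78.6 rows 11
5 rows -> x -229.1 y 13.6 z -0.2 turn 0.06
5 rows -> x -229.0 y 14.7 z -0.2 turn 0.06
1 rows -> x -45.8 y 3.2 z -0.0 turn 0.01
```

Request:
apply_moves --targets '[[[-30,5,0,0,50],[-78,13,0,0,50],[-126,21,0,0,50],[-174,29,0,0,50],[-222,36,0,0,50]]]'

```text
clock: 10.8
tool_pos: [0.4582, -0.0728, 0.16]
tcp_rot: [0.774, 0.634, 0.0, 0.0]
force: [0.9, 0.6, 0.4]
width: 0.0499
gripper_force: 0.0
```

Request:
apply_moves --targets '[[[-48,-4,0,0,50],[-96,-10,0,0,50],[-144,-16,0,0,50],[-192,-22,0,0,50],[-240,-27,0,0,50]]]'

```text
clock: 11.3
tool_pos: [0.3837, -0.3025, 0.1599]
tcp_rot: [0.774, 0.634, -0.0, 0.0]
force: [0.7, 0.2, 0.5]
width: 0.0498
gripper_force: 0.0
```

Request:
apply_moves --targets '[[[0,0,0,0,50],[0,0,0,0,50],[0,0,0,0,50]]]'

```text
clock: 11.6
tool_pos: [0.3853, -0.2995, 0.1596]
tcp_rot: [0.773, 0.634, 0.0, -0.0]
force: [0.2, 1.3, -0.7]
width: 0.0504
gripper_force: 0.0
```

Run:
```python
from h import *
plan([.3775,-.349,.10],78)
C=calibration("wrist");f=grab_frame("wrist");np.savez("w6.npz",f=f,**C)
print(get_obs()["joints"].round(2),proj(C,[[.3775,-.349,.09],[.376,-.2385,.072]]))
a=grab_frame("scene");cv2.imwrite("pics/sc6.png",a[:,:,::-1])
```

```text
t 11.6 at [ 0.3853 -0.2995  0.1596] th 78.7 rows 2
2 rows -> x -50.1 y 2.0 z 59.6 turn 0.14
[ 0.95  0.01 -0.35  1.88  0.    1.25  0.41] [[259.04388398 241.05631491]
 [235.66851702 132.90622982]]
```

Request:
apply_moves --targets '[[[-20,1,0,0,50],[-44,2,20,0,50],[-50,2,50,0,50],[-50,2,75,0,50],[-50,2,85,0,50]]]'

```text
clock: 12.2
tool_pos: [0.3754, -0.3497, 0.0723]
tcp_rot: [0.774, 0.634, -0.0, -0.002]
force: [-0.4, 0.2, 0.1]
width: 0.05
gripper_force: 0.0
```

Request:
apply_moves --targets '[[[0,0,0,0,50],[0,0,0,0,50]]]'

```text
clock: 12.4
tool_pos: [0.3776, -0.3507, 0.0758]
tcp_rot: [0.774, 0.634, 0.0, 0.001]
force: [0.6, 0.5, -0.4]
width: 0.0501
gripper_force: 0.0
```

Run:
```python
from h import *
plan([.3775,-.349,.048],78)
C=calibration("wrist");f=grab_frame("wrist");np.savez("w7.npz",f=f,**C)
u=proj(C,[[.3775,-.349,.064]])[0];print(u)
h=cv2.cvtColor(f,cv2.COLOR_RGB2HSV);m=((h[...,0]<18)&(h[...,1]>90)&(h[...,2]>60)).astype(np.uint8)
n,l,st,ce=cv2.connectedComponentsWithStats(m)
for i in range(1,n):
    if st[i,4]>300:print(st[i],ce[i].round(1))
```

```text
t 12.4 at [ 0.3776 -0.3507  0.0758] th 78.7 rows 1
1 rows -> x 1.7 y -0.5 z 27.8 turn 0.13
[256.23851453 214.75315932]
[   0    0  193   75 4042] [109.6  16.3]
[ 196   36   56   62 2634] [223.8  67. ]
[ 216  178   79   75 4262] [254.9 215.2]
[ 200  288   52   26 1056] [226.8 301.2]
```

Request:
apply_moves --targets '[[[1,0,12,0,50],[1,0,22,0,50],[1,0,28,0,50],[1,0,28,0,50]]]'

```text
clock: 12.85
tool_pos: [0.3762, -0.3486, 0.0454]
tcp_rot: [0.774, 0.634, -0.0, -0.001]
force: [-0.4, -0.2, -1.0]
width: 0.05
gripper_force: 0.0
```

Request:
apply_moves --targets '[[[0,0,0,0,30],[0,0,0,0,15],[0,0,0,0,15],[0,0,0,0,15],[0,0,0,0,15]]]' --force 30

```text
clock: 13.35
tool_pos: [0.3768, -0.3495, 0.047]
tcp_rot: [0.774, 0.633, -0.0, -0.0]
force: [-1.6, 0.3, 0.7]
width: 0.0229
gripper_force: 30.0
```

Request:
apply_moves --targets '[[[0,0,-3,0,15],[0,0,-12,0,15],[0,0,-32,0,15],[0,0,-62,0,15],[0,0,-90,0,15]]]'

```text
clock: 13.85
tool_pos: [0.3769, -0.349, 0.1379]
tcp_rot: [0.774, 0.634, 0.0, -0.0]
force: [0.3, 0.0, -2.6]
width: 0.0227
gripper_force: 30.0
```

Request:
apply_moves --targets '[[[0,0,0,0,15],[0,0,0,0,15],[0,0,0,0,15]]]'

```text
clock: 14.15
tool_pos: [0.3761, -0.3485, 0.1352]
tcp_rot: [0.774, 0.634, -0.0, -0.001]
force: [0.5, 0.6, -3.7]
width: 0.0226
gripper_force: 30.0
```

Run:
```python
from h import *
o=get_obs();print(o["force"],o["width"])
plan([.462,-.09,.142],78.2,42)
C=calibration("wrist");f=grab_frame("wrist");np.savez("w8.npz",f=f,**C)
h=cv2.cvtColor(f,cv2.COLOR_RGB2HSV);m=((h[...,0]<18)&(h[...,1]>90)&(h[...,2]>60)).astype(np.uint8)
n,l,st,ce=cv2.connectedComponentsWithStats(m)
for i in range(1,n):
    if st[i,4]>300:print(st[i],ce[i].round(1))
```

```text
[ 0.47299605  0.59702304 -3.69153474] 0.022614981916987614
t 14.15 at [ 0.3761 -0.3485  0.1352] th 78.6 rows 7
5 rows -> x 193.1 y 23.7 z -4.9 turn 0.06
2 rows -> x 77.3 y 9.1 z -2.0 turn 0.02
[   9    0  196   75 5338] [113.9  22.8]
[ 213   56   42   47 1544] [233.6  78.7]
[ 213  189   90   73 3673] [257.  223.6]
[224 288  37  26 625] [244.  302.1]
```

Run:
```python
from h import *
C=dict(np.load("w8.npz"));t=np.array([.3761,-.3485,.1352]);u=np.array([.199,.98])
F=atz(C,(257.5,189),.1522);print((F-t)[:2]-.032*u)
C=dict(np.load("w7.npz"));F=atz(C,(255,178),.064);B=atz(C,(255,253),.064);print(F-.032*np.r_[u,0],B+.032*np.r_[u,0],(F+B)/2,np.linalg.norm(F-B))
```

```text
[ 0.00021857 -0.00130073]
[ 0.37603962 -0.35133773  0.064     ] [ 0.37629516 -0.35010445  0.064     ] [ 0.37616739 -0.35072109  0.064     ] 0.06274057449486418
```

Request:
apply_moves --targets '[[[20,3,-15,0,15],[58,9,-40,0,15],[100,15,-50,0,15],[145,22,-50,0,15],[190,29,-50,0,15]]]'

```text
clock: 14.7
tool_pos: [0.4428, -0.1671, 0.186]
tcp_rot: [0.774, 0.633, -0.0, -0.0]
force: [0.4, 0.2, -3.9]
width: 0.0225
gripper_force: 30.0
```

Request:
apply_moves --targets '[[[43,6,0,0,15],[85,11,0,0,15],[128,5,0,0,15],[171,-2,0,0,15],[214,-9,0,0,15]]]'

```text
clock: 15.2
tool_pos: [0.4754, 0.0444, 0.1855]
tcp_rot: [0.774, 0.634, -0.001, -0.001]
force: [-0.2, -0.1, -3.3]
width: 0.0227
gripper_force: 30.0
```

Request:
apply_moves --targets '[[[43,-7,0,0,15],[86,-13,0,0,15],[128,-19,0,0,15],[160,-24,0,0,15],[180,-27,0,0,15]]]'

```text
clock: 15.7
tool_pos: [0.4839, 0.2279, 0.1856]
tcp_rot: [0.773, 0.635, -0.0, -0.001]
force: [1.4, -0.3, -2.7]
width: 0.0226
gripper_force: 30.0
```

Request:
apply_moves --targets '[[[0,0,0,0,15],[0,0,0,0,15],[0,0,0,0,15]]]'

```text
clock: 16.0
tool_pos: [0.4854, 0.2229, 0.1858]
tcp_rot: [0.774, 0.633, -0.001, 0.0]
force: [-0.6, -0.6, -2.8]
width: 0.0226
gripper_force: 30.0
```

Run:
```python
from h import *
o=get_obs();print(o["force"],o["width"],o["joints"].round(2))
plan([.486,.236,.065],78.2)
f=grab_frame("wrist");C=calibration("wrist");np.savez("w9.npz",f=f,**C)
```

```text
[-0.56556368 -0.64082756 -2.80185016] 0.022647089333087372 [ 0.35  0.16 -0.91  1.73  0.13  1.32 -0.78]
t 16.0 at [0.4854 0.2229 0.1858] th 78.5 rows 3
3 rows -> x 13.0 y -2.0 z 120.8 turn 0.06
```

Request:
apply_moves --targets '[[[13,-2,0,0,15],[13,-2,20,0,15],[13,-2,50,0,15],[13,-2,80,0,15],[13,-2,95,0,15]]]'

```text
clock: 16.55
tool_pos: [0.4849, 0.2353, 0.0891]
tcp_rot: [0.774, 0.633, -0.002, -0.0]
force: [-0.0, -1.0, -3.0]
width: 0.0226
gripper_force: 30.0
```

Request:
apply_moves --targets '[[[0,0,0,0,15],[0,0,0,0,15],[0,0,0,0,15]]]'

```text
clock: 16.85
tool_pos: [0.4873, 0.2382, 0.0934]
tcp_rot: [0.774, 0.633, 0.001, 0.001]
force: [0.1, 0.0, -2.7]
width: 0.0226
gripper_force: 30.0
```

Request:
apply_moves --targets '[[[-1.5,-0.5,10,0,15],[-1.5,-0.5,20,0,15],[-1.5,-0.5,25,0,15],[-1.5,-0.5,28,0,15],[-1.5,-0.5,28,0,15]]]'

```text
clock: 17.35
tool_pos: [0.4848, 0.2362, 0.063]
tcp_rot: [0.774, 0.634, -0.001, -0.0]
force: [0.9, -0.2, -3.3]
width: 0.0228
gripper_force: 30.0
```

Request:
apply_moves --targets '[[[0,0,2,0,15],[0,0,4,0,15],[0,0,5,0,15],[0,0,6,0,15],[0,0,6,0,15]]]'

```text
clock: 17.85
tool_pos: [0.4856, 0.237, 0.059]
tcp_rot: [0.774, 0.634, 0.0, 0.0]
force: [-2.8, -0.8, 4.7]
width: 0.0227
gripper_force: 30.0
```

Request:
apply_moves --targets '[[[0,0,0,0,24],[0,0,0,0,30],[0,0,0,0,40],[0,0,0,0,40],[0,0,0,0,40]]]'

```text
clock: 18.35
tool_pos: [0.4854, 0.2363, 0.0577]
tcp_rot: [0.774, 0.633, 0.0, 0.0]
force: [-0.7, -0.3, -0.3]
width: 0.0387
gripper_force: 0.0
```

Request:
apply_moves --targets '[[[0,0,-10,0,40],[0,0,-30,0,40],[0,0,-60,0,45],[0,0,-90,0,50],[0,0,-90,0,50]]]'

```text
clock: 18.85
tool_pos: [0.4879, 0.2382, 0.1526]
tcp_rot: [0.774, 0.634, 0.004, 0.002]
force: [1.2, 0.3, 0.4]
width: 0.0484
gripper_force: 0.0
```

Run:
```python
from h import *
print(get_obs()["force"]);plan([.446,.0205,.15],78.2,42)
```

```text
[1.18555238 0.3007002  0.4415441 ]
t 18.85 at [0.4879 0.2382 0.1526] th 78.6 rows 6
5 rows -> x -184.7 y 1.5 z 2.1 turn 0.07
1 rows -> x -36.9 y 0.5 z 0.4 turn 0.01
```

Request:
apply_moves --targets '[[[-45,0,0,0,50],[-90,0,0,0,50],[-135,1,0,0,50],[-180,2,0,0,50],[-219,3,0,0,50]]]'

```text
clock: 19.35
tool_pos: [0.4441, 0.0186, 0.1478]
tcp_rot: [0.774, 0.633, -0.0, 0.001]
force: [1.2, -0.4, -0.3]
width: 0.0496
gripper_force: 0.0
```

Request:
apply_moves --targets '[[[0,0,30,0,50],[0,0,60,0,50],[0,0,82,0,50],[0,0,82,0,50],[0,0,82,0,50]]]'

```text
clock: 19.85
tool_pos: [0.445, 0.0213, 0.066]
tcp_rot: [0.774, 0.634, -0.0, -0.0]
force: [0.3, -0.4, -0.6]
width: 0.0502
gripper_force: 0.0
```

```bash
cat >> h.py <<'E'
def blobs(f):
    h=cv2.cvtColor(f,cv2.COLOR_RGB2HSV);m=((h[...,0]<18)&(h[...,1]>90)&(h[...,2]>60)).astype(np.uint8)
    n,l,st,ce=cv2.connectedComponentsWithStats(m)
    for i in range(1,n):
        if st[i,4]>300:print(st[i],ce[i].round(1))
E
python3 - <<'E'
from h import *
plan([.446,.0205,.0375],78.2)
C=calibration("wrist");f=grab_frame("wrist");np.savez("w10.npz",f=f,**C);blobs(f)
print(proj(C,[[.446,.0205,.054],[.446+.0052,.0205+.0255,.054]]))
E
```

```text
t 19.85 at [0.445  0.0213 0.066 ] th 78.6 rows 1
1 rows -> x -0.6 y 1.2 z 28.5 turn 0.09
[ 178    0  142   83 9157] [248.5  34.6]
[194  63  85  44 667] [230.7  87.9]
[ 225  184   65   62 3070] [257.1 214.5]
[ 107  199   60   40 1192] [142.  225.1]
[[258.43240574 217.29891497]
 [258.57756921 185.1690965 ]]
```

Request:
apply_moves --targets '[[[0,0,12,0,50],[0,0,22,0,50],[0,0,28,0,50],[0,0,28,0,50]]]'

```text
clock: 20.3
tool_pos: [0.444, 0.0211, 0.0366]
tcp_rot: [0.774, 0.634, -0.001, -0.001]
force: [-0.1, 0.4, 1.1]
width: 0.0498
gripper_force: 0.0
```

Request:
apply_moves --targets '[[[0,0,0,0,30],[0,0,0,0,15],[0,0,0,0,15],[0,0,0,0,15],[0,0,0,0,15]]]' --force 30

```text
clock: 20.8
tool_pos: [0.445, 0.021, 0.0379]
tcp_rot: [0.774, 0.634, -0.0, 0.0]
force: [-1.1, -0.0, 0.8]
width: 0.0229
gripper_force: 30.0
```

Request:
apply_moves --targets '[[[0,0,-3,0,15],[0,0,-12,0,15],[0,0,-40,0,15],[0,0,-80,0,15],[0,0,-120,0,15]]]'

```text
clock: 21.3
tool_pos: [0.4443, 0.0214, 0.1592]
tcp_rot: [0.774, 0.634, -0.0, -0.0]
force: [2.0, -0.4, -2.0]
width: 0.0229
gripper_force: 30.0
```

Request:
apply_moves --targets '[[[0,0,-15,0,15],[0,0,-15,0,15],[0,0,-15,0,15],[0,0,-15,0,15]]]'

```text
clock: 21.7
tool_pos: [0.4437, 0.0211, 0.1712]
tcp_rot: [0.774, 0.634, -0.001, -0.001]
force: [-0.6, -0.4, -2.9]
width: 0.0229
gripper_force: 30.0
```

Run:
```python
from h import *
o=get_obs();t=o["tool_pos"];print(o["force"],o["width"])
plan([.5015,.3070,.17],78.2,42)
C=calibration("wrist");f=grab_frame("wrist");np.savez("w11.npz",f=f,**C);blobs(f)
print("pred top/centre",proj(C,[t+[.0052,.0255,.0168],t+[0,0,.0168]]))
```

```text
[-0.62257319 -0.42831055 -2.87898307] 0.02293033960989622
t 21.7 at [0.4437 0.0211 0.1712] th 78.6 rows 7
5 rows -> x 208.4 y 0.2 z 0.9 turn 0.06
2 rows -> x 83.3 y -0.4 z 0.4 turn 0.02
[ 92   0  52  43 794] [120.9  13.3]
[ 210    0   86  108 6729] [252.3  49. ]
[  87  173  114   89 3522] [153.8 221.7]
[ 221  194   73   68 3042] [257.1 225.4]
pred top/centre [[256.75232829 195.89462734]
 [256.67228766 232.34396582]]
```

Request:
apply_moves --targets '[[[20,0,0,0,15],[60,0,0,0,15],[103,0,0,0,15],[146,0,0,0,15],[189,0,0,0,15]]]'

```text
clock: 22.25
tool_pos: [0.4819, 0.2075, 0.1717]
tcp_rot: [0.774, 0.633, -0.001, -0.0]
force: [0.6, -0.4, -2.3]
width: 0.0225
gripper_force: 30.0
```

Request:
apply_moves --targets '[[[40,0,0,0,15],[75,0,0,0,15],[101,-0.5,0,0,15],[101,-0.5,0,0,15],[101,-0.5,0,0,15]]]'

```text
clock: 22.75
tool_pos: [0.5007, 0.3056, 0.1711]
tcp_rot: [0.773, 0.634, -0.001, -0.001]
force: [0.6, -0.4, -2.1]
width: 0.0225
gripper_force: 30.0
```

Request:
apply_moves --targets '[[[0,0,20,0,15],[0,0,50,0,15],[0,0,75,0,15],[0,0,85,0,15],[0,0,85,0,15]]]'

```text
clock: 23.25
tool_pos: [0.501, 0.3032, 0.0861]
tcp_rot: [0.774, 0.633, -0.002, 0.0]
force: [0.7, 0.1, -2.5]
width: 0.0232
gripper_force: 30.0
```

Request:
apply_moves --targets '[[[0,0,0,0,15],[0,0,0,0,15]]]'

```text
clock: 23.45
tool_pos: [0.5027, 0.3059, 0.0892]
tcp_rot: [0.774, 0.633, 0.001, 0.0]
force: [-0.2, -0.6, -1.5]
width: 0.0226
gripper_force: 30.0
```

Run:
```python
from h import *
print(get_obs()["force"]);plan([.5013,.3055,.05],78.2,42)
```

```text
[-0.16072956 -0.56129145 -1.46713134]
t 23.45 at [0.5027 0.3059 0.0892] th 78.6 rows 1
1 rows -> x -0.6 y -1.3 z 39.2 turn 0.08
```

Aligned within about 1 mm. Lowering: the seated height should be about 0.050.

Request:
apply_moves --targets '[[[0,-0.5,12,0,15],[0,-0.5,24,0,15],[0,-0.5,30,0,15],[0,-0.5,33,0,15],[0,-0.5,33,0,15]]]'

```text
clock: 23.95
tool_pos: [0.5007, 0.3053, 0.0539]
tcp_rot: [0.774, 0.634, -0.001, -0.0]
force: [0.1, 0.5, -2.9]
width: 0.0228
gripper_force: 30.0
```

Request:
apply_moves --targets '[[[0,0,2,0,15],[0,0,4,0,15],[0,0,5,0,15],[0,0,6,0,15],[0,0,6,0,15]]]'

```text
clock: 24.45
tool_pos: [0.5015, 0.3064, 0.0499]
tcp_rot: [0.774, 0.634, 0.001, 0.0]
force: [-1.9, 0.0, 4.5]
width: 0.0227
gripper_force: 30.0
```

Request:
apply_moves --targets '[[[0,0,0,0,24],[0,0,0,0,30],[0,0,0,0,38],[0,0,0,0,38],[0,0,0,0,38]]]'

```text
clock: 24.95
tool_pos: [0.5012, 0.3053, 0.0484]
tcp_rot: [0.774, 0.633, -0.0, 0.0]
force: [0.0, -0.2, -0.6]
width: 0.0372
gripper_force: 0.0
```

Request:
apply_moves --targets '[[[0,0,-10,0,38],[0,0,-35,0,38],[0,0,-70,0,45],[0,0,-100,0,50],[0,0,-100,0,50]]]'

```text
clock: 25.45
tool_pos: [0.5036, 0.3079, 0.154]
tcp_rot: [0.774, 0.634, 0.004, 0.001]
force: [-0.3, 0.3, 0.1]
width: 0.0485
gripper_force: 0.0
```

Run:
```python
from h import *
print(get_obs()["force"]);plan([.465,-.03,.15],78.6,48)
```

```text
[-0.26634237  0.33521972  0.08544962]
t 25.45 at [0.5036 0.3079 0.154 ] th 78.6 rows 8
5 rows -> x -211.8 y 18.0 z 2.5 turn 0.00
3 rows -> x -127.1 y 10.8 z 1.5 turn 0.00
```

Request:
apply_moves --targets '[[[-32,3,0,0,50],[-80,7,0,0,50],[-128,12,0,0,50],[-176,16,0,0,50],[-224,21,0,0,50]]]'

```text
clock: 25.95
tool_pos: [0.4768, 0.0799, 0.1485]
tcp_rot: [0.774, 0.634, -0.0, 0.0]
force: [1.1, -0.6, 1.0]
width: 0.0502
gripper_force: 0.0
```

Request:
apply_moves --targets '[[[-48,4,0,0,50],[-96,9,0,0,50],[-112,10,0,0,50],[-159,0,0,0,50],[-206,-10,0,0,50]]]'

```text
clock: 26.45
tool_pos: [0.4265, -0.119, 0.1488]
tcp_rot: [0.773, 0.634, 0.0, 0.0]
force: [-0.2, -1.8, -0.5]
width: 0.0499
gripper_force: 0.0
```

Request:
apply_moves --targets '[[[-45,-9,0,0,50],[-90,-19,0,0,50],[-127,-26,0,0,50],[-127,-26,0,0,50],[-127,-26,0,0,50]]]'

```text
clock: 26.95
tool_pos: [0.3762, -0.2377, 0.1485]
tcp_rot: [0.774, 0.633, 0.0, -0.0]
force: [0.0, 0.5, -0.5]
width: 0.05
gripper_force: 0.0
```

Run:
```python
from h import *
print(get_obs()["joints"].round(2));plan([.376,-.2375,.0295],78.6,48)
C=calibration("wrist");f=grab_frame("wrist");blobs(f)
print(proj(C,[[.376,-.2375,.046],[.376+.0042,-.2375+.0205,.046],[.376,-.2375,.072]]))
```

```text
[ 1.06 -0.07 -0.53  1.98 -0.04  1.23  0.35]
t 26.95 at [ 0.3762 -0.2377  0.1485] th 78.5 rows 3
3 rows -> x 0.2 y -0.2 z 119.0 turn -0.02
[  55   88  161   28 2798] [139.4 102.2]
[239 169  36  35 696] [256.  183.8]
[ 200  288   64   26 1118] [231.5 300.7]
[[257.03861669 185.78904717]
 [257.06143032 166.97256529]
 [256.94660759 192.63102502]]
```

Request:
apply_moves --targets '[[[0,0,30,0,50],[0,0,65,0,50],[0,0,90,0,50],[0,0,105,0,50],[0,0,112,0,50]]]'

```text
clock: 27.5
tool_pos: [0.3764, -0.2352, 0.0353]
tcp_rot: [0.773, 0.635, -0.0, -0.001]
force: [-0.1, 0.6, 0.2]
width: 0.0502
gripper_force: 0.0
```

Request:
apply_moves --targets '[[[0,0,4,0,50],[0,0,7,0,50],[0,0,7,0,50]]]'

```text
clock: 27.8
tool_pos: [0.3771, -0.2376, 0.0302]
tcp_rot: [0.774, 0.634, 0.0, 0.0]
force: [-0.2, -0.0, -0.3]
width: 0.0502
gripper_force: 0.0
```

Request:
apply_moves --targets '[[[0,0,0,0,30],[0,0,0,0,15],[0,0,0,0,15],[0,0,0,0,15],[0,0,0,0,15]]]' --force 30

```text
clock: 28.3
tool_pos: [0.3765, -0.2377, 0.0299]
tcp_rot: [0.774, 0.633, -0.0, 0.0]
force: [-0.5, -0.0, 0.7]
width: 0.0226
gripper_force: 30.0
```

Request:
apply_moves --targets '[[[0,0,-3,0,15],[0,0,-12,0,15],[0,0,-45,0,15],[0,0,-90,0,15],[0,0,-132,0,15]]]'

```text
clock: 28.8
tool_pos: [0.3765, -0.2371, 0.1638]
tcp_rot: [0.774, 0.634, 0.0, 0.0]
force: [0.7, -2.0, -0.7]
width: 0.0226
gripper_force: 30.0
```

Request:
apply_moves --targets '[[[0,0,0,0,15],[0,0,0,0,15],[0,0,0,0,15]]]'

```text
clock: 29.1
tool_pos: [0.3757, -0.237, 0.1607]
tcp_rot: [0.774, 0.634, -0.0, -0.001]
force: [-0.3, -1.3, -1.1]
width: 0.0229
gripper_force: 30.0
```

Run:
```python
from h import *
o=get_obs();t=o["tool_pos"];print(o["force"],o["width"])
plan([.465,-.03,.16],78.6,42)
C=calibration("wrist");f=grab_frame("wrist");np.savez("w12.npz",f=f,**C);blobs(f)
print("pred top/centre",proj(C,[t+[.0042,.0206,.0168],t+[0,0,.0168]]))
```

```text
[-0.32296396 -1.31305496 -1.11705169] 0.02286042398251561
t 29.1 at [ 0.3757 -0.237   0.1607] th 78.6 rows 6
5 rows -> x 183.8 y 38.9 z 0.6 turn 0.00
1 rows -> x 36.8 y 7.8 z 0.1 turn 0.00
[  62   92  156   24 2551] [145.5 103. ]
[ 234  205   46   57 1704] [256.9 235.3]
[232 288  32  26 349] [248.  299.4]
pred top/centre [[256.75956776 203.13185144]
 [256.6971609  232.35293802]]
```

Request:
apply_moves --targets '[[[20,4,0,0,15],[62,13,0,0,15],[106,22,0,0,15],[150,31,0,0,15],[194,40,0,0,15]]]'

```text
clock: 29.65
tool_pos: [0.4534, -0.0534, 0.1604]
tcp_rot: [0.774, 0.633, -0.001, -0.001]
force: [1.2, -0.5, -1.3]
width: 0.0227
gripper_force: 30.0
```

Request:
apply_moves --targets '[[[27,5.5,0,0,15],[70,2,0,0,15],[114,-1,0,0,15],[158,-4.5,0,0,15],[202,-8,0,0,15]]]'

```text
clock: 30.15
tool_pos: [0.4852, 0.1457, 0.1605]
tcp_rot: [0.774, 0.633, -0.001, -0.0]
force: [0.7, -0.5, -1.1]
width: 0.0225
gripper_force: 30.0
```

Request:
apply_moves --targets '[[[45,-3,0,0,15],[90,-7,0,0,15],[135,-10,0,0,15],[180,-13.5,0,0,15],[212,-16,0,0,15]]]'

```text
clock: 30.65
tool_pos: [0.5106, 0.3583, 0.1595]
tcp_rot: [0.773, 0.635, -0.001, -0.001]
force: [0.4, -0.1, -0.4]
width: 0.0222
gripper_force: 30.0
```

Request:
apply_moves --targets '[[[13,-1,0,0,15],[13,-1,0,0,15],[13,-1,0,0,15],[13,-1,0,0,15]]]'

```text
clock: 31.05
tool_pos: [0.5141, 0.3664, 0.1609]
tcp_rot: [0.774, 0.633, -0.001, 0.0]
force: [-0.0, -0.4, -0.9]
width: 0.0228
gripper_force: 30.0
```

Run:
```python
from h import *
o=get_obs();print(o["force"],o["width"]);plan([.5147,.3682,.042],78.6,42)
```

```text
[-0.01061507 -0.43783807 -0.9462298 ] 0.02283928821894521
t 31.05 at [0.5141 0.3664 0.1609] th 78.5 rows 3
3 rows -> x 1.8 y 0.2 z 118.9 turn -0.01
```

Request:
apply_moves --targets '[[[1.5,0,30,0,15],[1.5,0,60,0,15],[1.5,0,80,0,15],[1.5,0,92,0,15],[1.5,0,92,0,15]]]'

```text
clock: 31.55
tool_pos: [0.5138, 0.3676, 0.0681]
tcp_rot: [0.774, 0.633, -0.002, 0.0]
force: [-0.3, -0.2, -1.2]
width: 0.0225
gripper_force: 30.0
```

Request:
apply_moves --targets '[[[0,0,0,0,15],[0,0,5,0,15],[0,0,10,0,15],[0,0,10,0,15]]]'

```text
clock: 31.95
tool_pos: [0.514, 0.3695, 0.0593]
tcp_rot: [0.774, 0.634, -0.0, 0.0]
force: [0.3, -0.2, -1.2]
width: 0.0228
gripper_force: 30.0
```

Request:
apply_moves --targets '[[[-0.5,0.5,5,0,15],[-0.5,0.5,9,0,15],[-0.5,0.5,12,0,15],[-0.5,0.5,14,0,15],[-0.5,0.5,15,0,15]]]'

```text
clock: 32.45
tool_pos: [0.5144, 0.3691, 0.0444]
tcp_rot: [0.774, 0.634, -0.0, -0.0]
force: [0.2, -0.3, -0.8]
width: 0.0227
gripper_force: 30.0
```

Request:
apply_moves --targets '[[[0,0,1,0,15],[0,0,2,0,15],[0,0,2.5,0,15],[0,0,2.5,0,15]]]'

```text
clock: 32.85
tool_pos: [0.5145, 0.3692, 0.0422]
tcp_rot: [0.774, 0.634, -0.0, 0.0]
force: [-0.1, -0.7, -1.4]
width: 0.0226
gripper_force: 30.0
```

Request:
apply_moves --targets '[[[0,0,0.7,0,15],[0,0,1.2,0,15],[0,0,1.2,0,15]]]'

```text
clock: 33.15
tool_pos: [0.5147, 0.3697, 0.0419]
tcp_rot: [0.774, 0.634, 0.001, 0.0]
force: [-1.6, -1.0, 5.9]
width: 0.0225
gripper_force: 30.0
```

Contact at seated height. Releasing, lifting and checking.

Request:
apply_moves --targets '[[[0,0,-0.5,0,24],[0,0,-0.5,0,30],[0,0,-0.5,0,36],[0,0,-0.5,0,36],[0,0,-0.5,0,36]]]'

```text
clock: 33.65
tool_pos: [0.5145, 0.3689, 0.0412]
tcp_rot: [0.774, 0.633, -0.0, 0.0]
force: [-0.5, -1.2, -0.5]
width: 0.0354
gripper_force: 0.0
```

Request:
apply_moves --targets '[[[0,0,-10,0,36],[0,0,-35,0,36],[0,0,-75,0,40],[0,0,-115,0,40],[0,0,-150,0,40]]]'

```text
clock: 34.15
tool_pos: [0.5145, 0.3697, 0.1944]
tcp_rot: [0.774, 0.634, 0.001, 0.0]
force: [0.3, 0.8, -0.4]
width: 0.0392
gripper_force: 0.0
```

Request:
apply_moves --targets '[[[-40,0,-20,0,40],[-80,0,-20,0,40],[-120,0,-20,0,40],[-160,0,-20,0,40],[-200,0,-20,0,40]]]'

```text
clock: 34.65
tool_pos: [0.4746, 0.172, 0.2119]
tcp_rot: [0.773, 0.634, 0.0, 0.0]
force: [0.2, -0.9, -0.8]
width: 0.04
gripper_force: 0.0
```

Request:
apply_moves --targets '[[[-45,0,0,0,40],[-90,0,0,0,40],[-135,0,0,0,40],[-135,0,0,0,40],[-135,0,0,0,40]]]'

```text
clock: 35.15
tool_pos: [0.4485, 0.0402, 0.2121]
tcp_rot: [0.774, 0.633, 0.0, 0.001]
force: [0.7, 1.4, 0.4]
width: 0.04
gripper_force: 0.0
```

Run:
```python
from h import *
print(get_obs()["tool_pos"])
a=grab_frame("scene");b=grab_frame("side")
g=np.hstack([cv2.resize(x[y0:y0+150,x0:x0+100,::-1],(400,600),interpolation=cv2.INTER_CUBIC) for x,x0,y0 in((a,115,90),(b,205,75))])
cv2.imwrite("pics/fin.png",g)
for n,c in(("scene",calibration("scene")),("side",calibration("side"))):
    u=proj(c,[[.4684,.1518,.112],[.4862,.2349,.102],[.5015,.3063,.092],[.5145,.3669,.084]])
    print(n,((u-((115,90) if n=="scene" else (205,75)))*4).round().tolist())
```

```text
[0.44847749 0.04015251 0.21211669]
scene [[260.0, 227.0], [186.0, 193.0], [131.0, 169.0], [88.0, 150.0]]
side [[141.0, 249.0], [164.0, 213.0], [181.0, 187.0], [195.0, 167.0]]
```

View pics/fin.png

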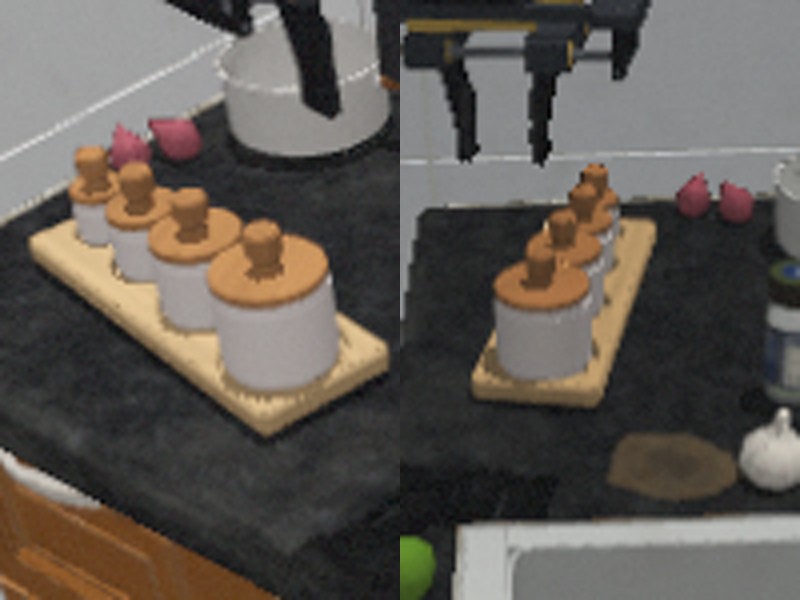

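All four canisters stand upright and seated in order of size, with their knobs within about 1 mm of the predicted seated positions. The jar, garlic and lime are untouched and the gripper is clear.

```bash
python3 -c "
from cell import *
print(hand_in())"
```

```text
the job is handed in; nothing more can be done
None
```

The four canisters are back on the stand in order of size, each upright and seated in its recess, with the spice jar, garlic and lime undisturbed; the job was handed in at about 35 s of the 106 s allowed.

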